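# Nudge a speaker plate onto the locating pins of its fixture

### The arm

A 6-joint arm with a two-finger parallel gripper is mounted at the origin on the work surface. World frame = base frame: x ahead of the robot, y to its left, z up, the work surface at z = 0. Lengths are in m, angles in rad, forces in N, time in s.
With the tool pointing down it reaches from about 0.375 to 0.9 m from the base axis. Payload 3.1 kg.
Tool frame: the origin (TCP) lies midway between the tips of the shut fingers; the grasp point (between the pads) lies 19 mm behind it; z points along the fingers, y is the direction in which the jaws open and shut (so a half turn about z gives the same grasp; the last joint's range is limited). The gripper opens to 85 mm and grips with 20 to 120 N. Pads are 22 mm wide; open, the fingers measure 114 mm over their backs; the gripper's body (76 mm by 85 mm) begins 54 mm behind the grasp point. The pads swing forward as they close: fully open they stand 13 mm farther back than shut.
Start: joints at [0.998, 0.527, 1.433, -0, 1.181, -0.178], TCP at [0.24, 0.577, 0.208] pointing down, gripper open.
Joint ranges: [-3.08, 3.08], [-0.75, 2.2], [0.22, 2.44], [-1.43, 4.57], [0, 2.65], [-2.85, 2.85]. Speed limits (rad/s): [2.79, 2.79, 3.14, 3.14, 3.14, 3.14].

### API

Orientations are given as a unit quaternion [x, y, z, w].
In Python, from station import manip gives the robot as it stands. The module is installed in compiled form; this text tells all that it offers.
- The arm moves only by the tool drive_tool, never from a script. Its argument "deltas" is one flat list of numbers, 4 for each row, row after row: the shift along the tool's x, y, z in cm, then the turn about the tool's z in degrees. A call has 1 to 12 rows; each row is the pose to reach, as a shift and turn from the pose measured when the call began, along the tool's axes at that moment; what a row does not reach only later rows make up. A row lasts 1/10 s, in which the tool goes at most 50 mm and 8.59 degrees, less where a joint would pass 70% of its speed; a pose out of reach is approached as far as the arm can. A call with a gripper value outside its range is refused whole. "hand" is the finger opening in cm, from 0 to 8.54, set as the call begins (left out, the last holds). The fingers move at their own pace and stop on an object; "squeeze" is the grip in N (left out, the last holds). Time passes only in rows, so rows that repeat a pose let the fingers close. It gives the time, the measured TCP pose, the force and the opening at its end, in the units of the state.
- manip.sense(): the state, without advancing time (a new reading comes with each control period).
- manip.snapshot(name): name is "side" or "top"; returns a dict with "frame" (420x560x3 uint8, red, green, blue), "depth" (420x560 float32, m along the optical axis (not along the pixel's ray), 0 where there is no reading), "fx", "fy", "cx", "cy" (pixels), "k1" (the pictures are not rectified: a ray, as slopes to the right and down, at radius r is drawn at 1 + k1 r^2 times it, then the intrinsics apply), "R" (3x3) and "t" (3): a world point X has camera coordinates R X + t. Camera axes: x right, y down, z forward; pixel columns grow to the right and rows downward; lengths in m; the calibration is good to about 2 mm. A picture is of the moment at which its call begins.
- manip.sign_off(): hands the job in, once; it reports no verdict.
The state is a dict: "t": time; "q": joint angles; "qd": joint speeds; "tau": joint torques, N m; "tcp_pos": TCP position; "tool_rot": TCP orientation; "force": force on the tool from outside, world axes, zero at the start; "ft_torque": the same for the moment, N m; "finger_gap": opening from 0.0 (shut) to 1.0 (fully open).
Only numpy, scipy, OpenCV 4.12 (cv2) and the standard library are available. Lean on these libraries where they do the work, as an engineer would, in place of code of your own. Each camera call takes 0.05 s, during which the arm holds its last target.

### The job

With your fingertips, nudge the aluminium loudspeaker plate sideways across its fixture until its two holes drop over the two locating pins and it lies flat on the fixture base. Only push it: never pick it up, and leave everything else where it is. Finish with the hand clear of it.

Things in the scene. Friction and masses are not known exactly. Their poses are not given: they have to be found in the camera images.
- fixture: Fixed assembly fixture: dark steel base 205 mm in its x (-90 to +115 mm) by 300 mm in its y (-150 to +150 mm), 15 mm thick, with a steel fence and two pins. Turned by up to 0.25 rad. Origin on the table, 15 mm straight below the point seat; its x axis points away from the robot, z up.
- plate: Loose aluminium plate 120 mm (its x) by 180 mm (its y), 10 mm thick, 0.4 to 0.7 kg, with a flat black speaker cone in its near half; origin at its underside's centre, z up. It starts riding on both pin noses and its near (-x) edge, tilted about 0.1 rad, 10 to 18 mm too near the robot, up to 32 mm off to either side and turned up to 0.1 rad. Slides at a push of up to about 15 N.
- seat (a point): Point on top of the fixture base, with the fixture's axes, where the plate's origin lies (axes alike) when the plate is seated.
- fence (a point): Middle of the foot of the fence's face, 61 mm from seat along the fixture's x. The steel fence runs along y for 220 mm behind the plate, 12 mm thick, 28 mm high above the base. The seated plate's far edge is 1 mm short of it. A plate pushed square to the fence has its holes about 1 mm beyond the pins' line, near enough to drop once it is right sideways.
- pin0 (a point): Foot, on the base's top, of the locating pin that belongs in hole0, at x = +25, y = -45 mm from seat. Fixed steel pin, 8 mm in diameter with a round domed nose, 9 mm high; a hole drops over it from about 2 mm off centre.
- pin1 (a point): Foot, on the base's top, of the equal second pin, which belongs in hole1, at x = +25, y = +45 mm from seat.
- hole0 (a point): Centre, at the underside, of the plate's round through hole, 11 mm in diameter, at the plate's x = +25, y = -45 mm.
- hole1 (a point): Centre, at the underside, of the plate's through slot, 11 mm in x by 17 mm in y, at the plate's x = +25, y = +45 mm.
- spacer: Bystander: brass spacer ring, 32 mm across, 14 mm high, standing on the fixture base behind the fence; origin at its underside centre
- screw: Bystander: black steel clamp screw standing head down on the fixture base behind the fence, head 26 mm across, 38 mm high; origin at its underside centre
- clamp_ring: Bystander: flat aluminium ring 110 mm across, 12 mm high, on the table to the robot's left; origin at its underside centre
- coil: Bystander: copper-wound coil on an aluminium former, 74 mm across, 44 mm high, on the table to the left; origin at its underside centre
- magnet: Bystander: dark steel disc 72 mm across, 18 mm high, on the table to the right; origin at its underside centre
- jar: Bystander: small jar with a cap, 52 mm across, 65 mm high, on the table to the right; origin at its underside centre
- driver_tool: Bystander: screwdriver with a black handle lying on the table to the right; origin under its middle
- bar: Bystander: plain steel bar 120 x 20 x 20 mm lying on the table to the left, towards the back; origin at its underside centre
Not all that is in view belongs to the job. Leave any brown or yellow look-alike of the plate alone.

How it is judged:
At the end, for the whole second after the job is handed in: Both pins are in their holes (round hole within 3 mm of its pin, slot within 5 mm), the plate's underside is within 2 mm of the base and within 0.02 rad of level, and the plate is at rest (horizontal distance between hole0 and pin0 below 0.003 m and horizontal distance between hole1 and pin1 below 0.005 m and z of plate in the frame of seat below 0.002 m and angle between plate's own z axis and vertical below 0.02 rad and linear speed of plate below 0.01 m/s and angular speed of plate below 0.05 rad/s); the robot touches nothing.
It fails at once if the plate is lifted: its middle more than 15 mm above the fixture base (z of plate in the frame of seat above 0.015 m).
It fails at once if the plate is tipped up by more than 0.3 rad (angle between plate's own z axis and vertical above 0.3 rad).
It fails at once if a bystander is moved by more than 20 mm (distance of any of spacer, screw, clamp_ring, coil, magnet, jar, driver_tool, bar from where it was at the start of the episode above 0.02 m).
It also fails if it takes over 48 s, if anything falls off the work surface, if the arm or the gripper's body presses on something with over 40 N, if the wrist force passes 120 N, or if a joint passes its speed limit or range.

## Working session

There is one attempt and no reset: what is moved stays moved. The work goes in short steps, Python scripts to look and compute and a tool call to move; the robot and the scene stay as the last step left them, time stands still between calls to the robot, and variables do not carry over. Pictures are saved under pics/ and viewed, and the job is handed in when it is done.

Besides the shell and the picture viewer there is one more tool, called after "Request:" in YAML: its name, and indented under it one key for each argument. drive_tool: Moves the arm, as the interface text tells. Its arguments: {"type":"object","properties":{"deltas":{"type":"array"},"hand":{"type":"number"},"squeeze":{"type":"number"}},"required":["deltas"]}

```bash
mkdir -p pics; cat > h.py <<'E'
import numpy as np, cv2
from station import manip
def snap(n,f):
    s=manip.snapshot(n); np.savez(f'pics/{f}.npz',**s); cv2.imwrite(f'pics/{f}.png',s['frame'][:,:,::-1]); return s
def load(f):
    return dict(np.load(f'pics/{f}.npz'))
def Kd(s):
    K=np.array([[s['fx'],0,s['cx']],[0,s['fy'],s['cy']],[0,0,1]],float); return K,np.array([s['k1'],0,0,0,0],float)
def ray(s,uv):
    K,d=Kd(s); p=cv2.undistortPoints(np.array(uv,float).reshape(-1,1,2),K,d).reshape(-1,2)
    v=np.c_[p,np.ones(len(p))]@s['R']; o=-s['R'].T@s['t']; return o,v
def onz(s,uv,z):
    o,v=ray(s,uv); return o+v*((z-o[2])/v[:,2])[:,None]
def proj(s,P):
    K,d=Kd(s); return cv2.projectPoints(np.array(P,float).reshape(-1,1,3),cv2.Rodrigues(s['R'])[0],s['t'].astype(float),K,d)[0].reshape(-1,2)
def dep(s,uv):
    o,v=ray(s,uv); uv=np.array(uv).reshape(-1,2).round().astype(int); return o+v*s['depth'][uv[:,1],uv[:,0]][:,None]
E
python3 - <<'E'
from h import *
for n in ('top','side'):
    s=snap(n,n+'0'); print(n,s['fx'],s['k1'],-s['R'].T@s['t'],s['R'].round(2).tolist())
st=manip.sense(); print(st['t'],st['tcp_pos'],st['tool_rot'],st['force'],st['finger_gap'])
E
```

```text
top 455.9356759693091 -0.015965315348604847 [ 0.39397719 -0.00220635  1.25504577] [[0.0, -1.0, 0.0], [-0.99, -0.0, -0.12], [0.12, -0.0, -0.99]]
side 511.0521038888868 -0.0954465346814553 [0.40696893 0.85418272 0.89121181] [[-0.99, -0.17, 0.01], [-0.13, 0.68, -0.72], [0.11, -0.71, -0.7]]
0.1 [0.23998412 0.57634215 0.20682896] [ 1.96126130e-01  9.80578193e-01 -9.08324294e-04 -3.52324665e-04] [-0.00887265  0.90818927 -0.05317592] 0.9988860358138499
```

View pics/top0.png

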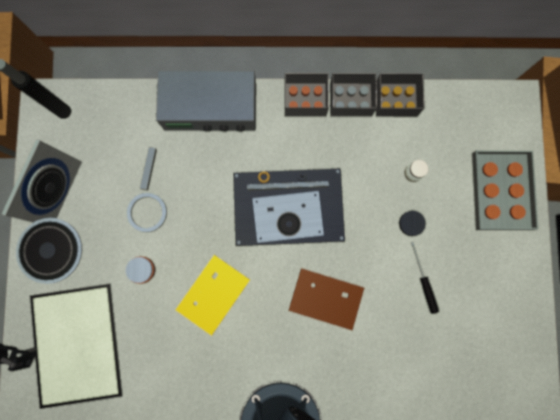

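View pics/side0.png

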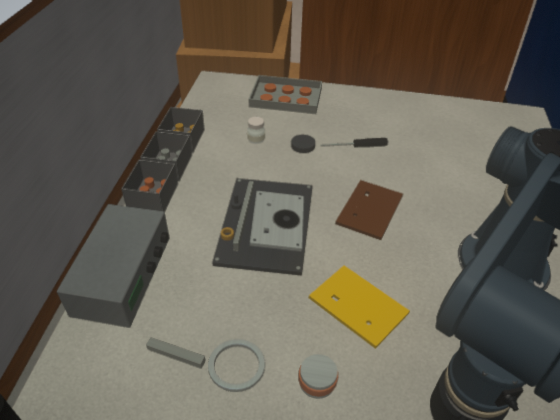

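The aluminium plate is at about (288,216) in the top view and (278,219) in the side view, in the dark fixture. The look-alikes are the yellow plate (top 212,294), the brown plate (top 327,298) and the speaker units (48,187 and 48,250). I choose the grey plate with the black cone at (288,216) and check it in a close crop.

```bash
python3 - <<'E'
from h import *
a=load('top0')['frame'][160:255,225:355,::-1]; cv2.imwrite('pics/c0.png',cv2.resize(a,None,fx=6,fy=6,interpolation=cv2.INTER_CUBIC))
a=load('side0')['frame'][170:280,210:320,::-1]; cv2.imwrite('pics/c1.png',cv2.resize(a,None,fx=5.4,fy=5.4,interpolation=cv2.INTER_CUBIC))
E
```

```text
(no output)
```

View pics/c0.png

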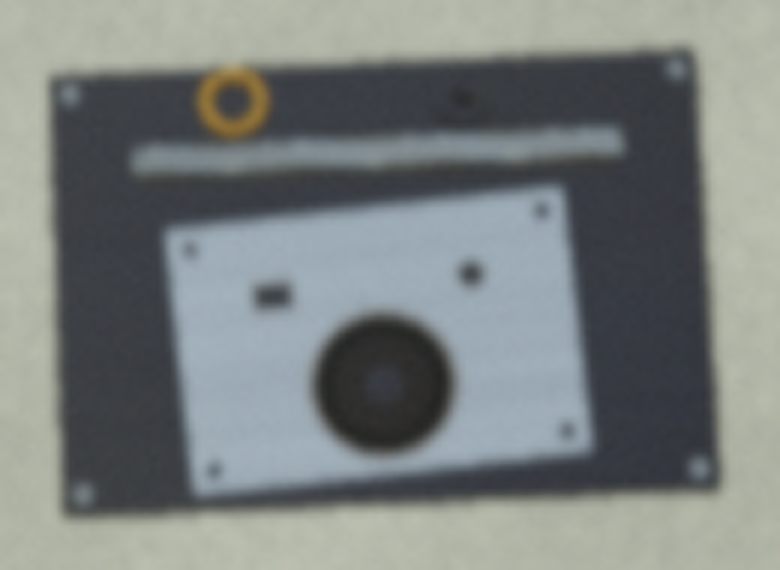

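View pics/c1.png

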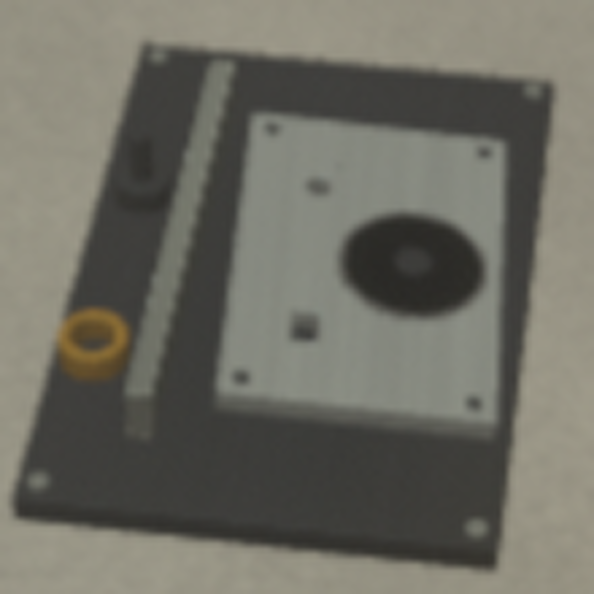

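The crop confirms it: a grey plate with a black cone in its near half, the slot at top-view pixel (270.3,209.3) and the round hole at (303.5,205.7). Next I measure the fixture and plate outlines.

```bash
cat >> h.py <<'E'
def quad(mask):
    c,_=cv2.findContours(mask.astype(np.uint8),cv2.RETR_EXTERNAL,cv2.CHAIN_APPROX_NONE)
    c=max(c,key=cv2.contourArea).reshape(-1,2).astype(float)
    box=cv2.boxPoints(cv2.minAreaRect(c.astype(np.float32)))
    L=[]
    for i in range(4):
        a,b=box[i],box[(i+1)%4]; d=(b-a)/np.linalg.norm(b-a); w=c-a; al=w@d; n=abs(w[:,0]*d[1]-w[:,1]*d[0])
        k=(n<6)&(al>.12*np.linalg.norm(b-a))&(al<.88*np.linalg.norm(b-a))
        vx,vy,x,y=cv2.fitLine(c[k].astype(np.float32),cv2.DIST_HUBER,0,.01,.01).ravel(); L.append(np.cross([x,y,1],[x+vx,y+vy,1]))
    P=[np.cross(L[i-1],L[i]) for i in range(4)]
    return np.array([p[:2]/p[2] for p in P])
E
cat > m.py <<'E'
from h import *
import sys
def masks(s):
    f=cv2.resize(s['frame'],None,fx=4,fy=4,interpolation=cv2.INTER_CUBIC)  # pixel u -> 4u+1.5
    return f
def measure(f):
    s=load(f); g=cv2.cvtColor(masks(s),cv2.COLOR_RGB2GRAY).astype(int); hsv=cv2.cvtColor(masks(s),cv2.COLOR_RGB2HSV)
    if f.startswith('top'): u0,v0,u1,v1=225,160,355,255
    else: u0,v0,u1,v1=205,165,325,285
    return s,g,hsv,(u0,v0,u1,v1)
if __name__=='__main__':
    for f in ('top0','side0'):
        s,g,h,(a,b,c,d)=measure(f)
        fr=s['frame']
        for r in ([(165,200,300,215) ] if 0 else []): pass
        print(f,[fr[v,u].tolist() for u,v in ([(240,215),(280,200),(288,222),(290,186),(230,200)] if f=='top0' else [(240,255),(262,235),(286,219),(243,200),(215,190)])])
E
python3 m.py
```

```text
top0 [[60, 63, 69], [157, 172, 182], [57, 60, 66], [117, 127, 129], [184, 189, 174]]
side0 [[61, 61, 58], [137, 140, 129], [61, 61, 58], [75, 75, 70], [147, 144, 130]]
```

```bash
cat > m.py <<'E'
from h import *
import sys
def fix(s):
    f=cv2.resize(s['frame'],None,fx=4,fy=4,interpolation=cv2.INTER_CUBIC); g=cv2.cvtColor(f,cv2.COLOR_RGB2GRAY)
    roi=np.zeros_like(g); roi[155*4:255*4,222*4:358*4]=1
    # base
    q=(quad(((g<125)&(roi>0)))-1.5)/4
    P=onz(s,q,.015); return q,P
def comp(s,seed):
    f=cv2.resize(s['frame'],None,fx=4,fy=4,interpolation=cv2.INTER_CUBIC); g=cv2.cvtColor(f,cv2.COLOR_RGB2GRAY)
    roi=np.zeros_like(g); roi[155*4:255*4,222*4:358*4]=1
    n,l=cv2.connectedComponents(((g>118)&(roi>0)).astype(np.uint8)); return l==l[int(seed[1]*4+1.5),int(seed[0]*4+1.5)],g
def frame(P,cx,cy):  # corners -> center, yaw of x axis (short edge direction closest to +x)
    c=P.mean(0); best=None
    e=[P[(i+1)%4]-P[i] for i in range(4)]
    xs=[v if v[0]>0 else -v for v in e if abs(v[0])>abs(v[1])]; ys=[v if v[1]>0 else -v for v in e if abs(v[1])>=abs(v[0])]
    xv=sum(xs)/2; yv=sum(ys)/2
    return c,np.arctan2(xv[1],xv[0]),np.arctan2(-yv[0],yv[1]),np.linalg.norm(xv),np.linalg.norm(yv)
if __name__=='__main__':
    f=sys.argv[1]; seed=(float(sys.argv[2]),float(sys.argv[3])); zc=float(sys.argv[4]) ; tilt=float(sys.argv[5])
    s=load(f); q,P=fix(s); c,yx,yy,lx,ly=frame(P,0,0); print('base',q.round(1).tolist(),c.round(4),yx,yy,lx,ly)
    yaw=(yx*lx+yy*ly*2)/(lx+2*ly); R=np.array([[np.cos(yaw),-np.sin(yaw)],[np.sin(yaw),np.cos(yaw)]])
    seat=c[:2]-R@[.0125,0]; print('seat',seat,'yaw',yaw)
    m,g=comp(s,seed); qp=(quad(m)-1.5)/4
    # plane of top: height zc at plate centre, rising along x by tilt
    o,v=ray(s,qp); n=np.array([-np.sin(tilt)*np.cos(yaw),-np.sin(tilt)*np.sin(yaw),np.cos(tilt)]); p0=np.r_[seat-R@[.014,0],zc]
    Q=o+v*(((p0-o)@n)/(v@n))[:,None]
    cc,ax,ay,lx,ly=frame(Q,0,0); pl=(ax*lx+ay*ly*2)/(lx+2*ly)
    print('plate',qp.round(1).tolist(),cc.round(4),ax,ay,lx,ly)
    cu=cc[:2]-0.010*-np.sin(tilt)*np.array([np.cos(pl),np.sin(pl)])
    print('plate in fixture xy(mm)',(R.T@(cu-seat)*1000).round(1),'yaw',pl-yaw)
    print('corners fix mm',[((R.T@(k[:2]-seat))*1000).round(1).tolist()+[round(k[2]*1000,1)] for k in Q])
    # holes: dark blobs inside plate
    g4=g; roi=cv2.morphologyEx(m.astype(np.uint8),cv2.MORPH_CLOSE,np.ones((61,61)))>0
    roi=cv2.erode(roi.astype(np.uint8),np.ones((9,9)))>0
    n_,l,st,ce=cv2.connectedComponentsWithStats(((g<135)&roi).astype(np.uint8))
    for i in range(1,n_):
        if st[i,4]>40:
            uv=(ce[i]-1.5)/4; oo,vv=ray(s,[uv]); X=oo+vv*(((p0-oo)@n)/(vv@n))[:,None]
            print('blob',st[i,4],uv.round(1),(R.T@(X[0,:2]-seat)*1000).round(1))
E
python3 m.py top0 280 200 0.031 0.1
python3 - <<'E'
from h import *
s=load('top0')
print(dep(s,[(240,215),(235,200),(345-5,215),(265,202),(312,197),(262,237),(320,230),(230,250),(290,187)]).round(4))
E
```

```text
base [[232.7, 172.4], [340.2, 167.6], [344.8, 241.3], [235.1, 245.8]] [ 0.5727 -0.0209  0.015 ] 0.045596953846915006 0.04430049154985649 0.2042305936287705 0.2988188498292409
seat [ 0.56019724 -0.02147121] yaw 0.044630691991452864
plate [[252.0, 197.9], [318.1, 190.7], [323.2, 234.6], [257.0, 242.2]] [ 0.5433 -0.0188  0.0307] 0.11460440762937533 0.11264366182774037 0.12000549967717829 0.18005144361574674
plate in fixture xy(mm) [-15.7   3.5] yaw 0.06850306808510209
corners fix mm [[36.9, 97.3, np.float64(36.1)], [48.8, -82.2, np.float64(37.3)], [-70.0, -90.6, np.float64(25.4)], [-82.6, 89.1, np.float64(24.1)]]
blob 71 [314.8 194.6] [ 38.7 -73. ]
blob 248 [303.  205.2] [ 11.5 -39.7]
blob 448 [270.1 208.9] [ 5.3 49.9]
blob 307 [288.5 212.4] [-6.3  0.4]
blob 332 [277.4 223.6] [-35.1  31.9]
blob 320 [299.6 223.6] [-37.6 -28.3]
blob 66 [319.1 231.4] [-60.9 -80.1]
blob 351 [288.5 234.7] [-66.1   3.2]
blob 55 [260.2 238. ] [-71.9  79.8]
[[ 0.5484  0.111   0.0185]
 [ 0.5905  0.1257  0.014 ]
 [ 0.5491 -0.1629  0.0147]
 [ 0.5813  0.0422  0.0381]
 [ 0.5953 -0.0848  0.0372]
 [ 0.4872  0.05    0.0315]
 [ 0.5066 -0.1065  0.0275]
 [ 0.4536  0.1388  0.002 ]
 [ 0.6216 -0.0252  0.0433]]
```

```bash
cat > go.py <<'E'
from h import *
from scipy.spatial.transform import Rotation as Ro
import sys
SEAT=np.array([0.5602,-0.0215]); YAW=.0446
def delta(fx,fy,z,dyaw=0):  # fixture mm; world z mm; tool y along fixture y
    st=manip.sense(); R=Ro.from_quat(st['tool_rot']); M=R.as_matrix()
    c,s=np.cos(YAW),np.sin(YAW); w=np.r_[SEAT+np.array([[c,-s],[s,c]])@[fx/1e3,fy/1e3],z/1e3]
    d=M.T@(w-st['tcp_pos'])*100
    a=np.arctan2(M[1,1],M[0,1]); t=YAW+np.pi/2+dyaw; e=(t-a+np.pi)%(2*np.pi)-np.pi
    tp=st['tcp_pos']; f=np.array([[c,s],[-s,c]])@(tp[:2]-SEAT)*1e3
    print('t %.2f'%st['t'],'fix',f.round(1),'z %.1f'%(tp[2]*1e3),'yawerr deg %.2f'%np.degrees(e),'F',np.round(st['force'],1),'q6 %.2f'%st['q'][5],'gap %.2f'%st['finger_gap'], 'toolz',M[:,2].round(3))
    print('delta',d.round(2),'turn',round(-np.degrees(e),2))
if __name__=='__main__': delta(*map(float,sys.argv[1:]))
E
python3 go.py -115 3 150
```

```text
t 0.10 fix [-293.2  611.5] z 206.8 yawerr deg 25.18 F [-0.   0.9 -0.1] q6 -0.18 gap 1.00 toolz [-0.001 -0.002 -1.   ]
delta [-42.02 -47.48   5.76] turn -25.18
```

Request:
drive_tool:
  deltas: [-3,-3.4,0,-2,-6,-6.8,0,-4,-9,-10.2,0.5,-6,-12,-13.6,1,-8,-15,-17,1.5,-10,-18,-20.4,2,-12,-21,-23.8,2.5,-14,-24,-27.2,3,-16,-27,-30.6,3.5,-18,-30,-34,4,-20,-33,-37.4,4.5,-22,-36,-40.8,5,-24]
  hand: 8.5

```text
t: 1.3
tcp_pos: [0.4155, 0.0594, 0.1573]
tool_rot: [-0.013, 1.0, -0.001, -0.001]
force: [0.5, 0.8, 0.6]
finger_gap: 0.994
```

```bash
python3 go.py -115 3 60
```

```text
t 1.30 fix [-141.    87.2] z 157.3 yawerr deg 1.11 F [0.5 0.8 0.6] q6 -1.72 gap 0.99 toolz [-0.001 -0.002 -1.   ]
delta [-2.77 -8.36  9.74] turn -1.11
```

Request:
drive_tool:
  deltas: [-1,-3,3,-0.5,-2,-6,6,-1.1,-2.77,-8.36,8.5,-1.1,-2.77,-8.36,9.7,-1.1,-2.77,-8.36,9.7,-1.1]

```text
t: 1.8
tcp_pos: [0.444, -0.0241, 0.0586]
tool_rot: [-0.021, 1.0, -0.0, -0.003]
force: [-0.3, -0.3, 0.5]
finger_gap: 0.991
```

```bash
python3 go.py -115 3 20
```

```text
t 1.80 fix [-116.2    2.6] z 58.6 yawerr deg 0.12 F [-0.3 -0.3  0.5] q6 -1.92 gap 0.99 toolz [-0.005 -0.    -1.   ]
delta [-0.14  0.04  3.86] turn -0.12
```

Request:
drive_tool:
  deltas: [-0.1,0,2,0,-0.1,0,3.8,0,-0.1,0,4.8,0,-0.1,0,4.8,0]

```text
t: 2.2
tcp_pos: [0.4441, -0.0235, 0.0101]
tool_rot: [-0.022, 1.0, 0.0, -0.004]
force: [-0.3, -0.2, 0.6]
finger_gap: 0.994
```

```bash
python3 go.py -115 3 6; python3 - <<'E'
from h import *
s=snap('side','side1'); a=s['frame'][150:290,205:345,::-1]; cv2.imwrite('pics/c2.png',cv2.resize(a,None,fx=4.2,fy=4.2,interpolation=cv2.INTER_CUBIC))
s=snap('top','top1'); a=s['frame'][160:290,220:360,::-1]; cv2.imwrite('pics/c3.png',cv2.resize(a,None,fx=4.2,fy=4.2,interpolation=cv2.INTER_CUBIC))
E
```

```text
t 2.20 fix [-116.1    3.2] z 10.1 yawerr deg 0.07 F [-0.3 -0.2  0.6] q6 -1.91 gap 0.99 toolz [-0.007  0.    -1.   ]
delta [-0.11 -0.02  0.41] turn -0.07
```

View pics/c2.png

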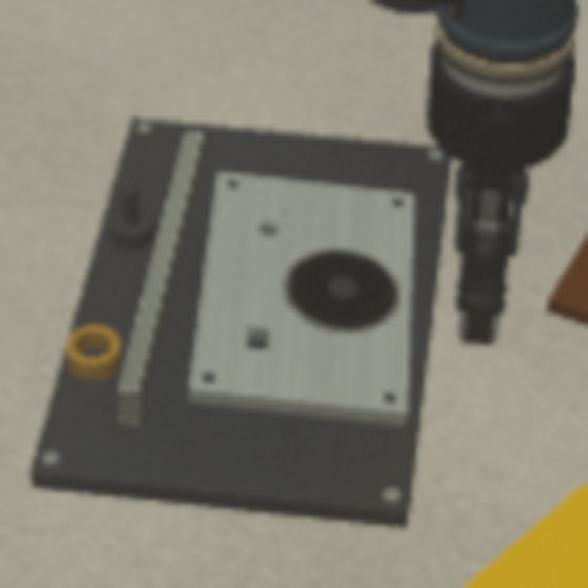

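View pics/c3.png

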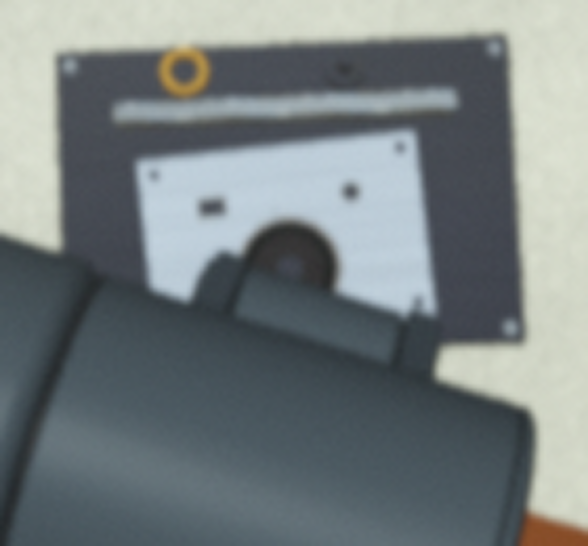

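```bash
python3 - <<'E'
from h import *
s=load('side1'); c,sn=np.cos(.0446),np.sin(.0446)
for z in (.01,.015,.02,.025,.03):
  P=[np.r_[np.array([.5602,-.0215])+np.array([[c,-sn],[sn,c]])@[x,y],z] for x,y in((-.127,.053),(-.105,.053),(-.116,.0455),(-.116,.060))]
  print(z,((proj(s,P)-[205,150])*4.2).round(0).tolist())
E
```

```text
0.01 [[487.0, 388.0], [447.0, 385.0], [468.0, 377.0], [466.0, 396.0]]
0.015 [[487.0, 382.0], [448.0, 378.0], [468.0, 371.0], [467.0, 389.0]]
0.02 [[488.0, 376.0], [449.0, 372.0], [469.0, 365.0], [467.0, 383.0]]
0.025 [[488.0, 370.0], [449.0, 366.0], [470.0, 358.0], [468.0, 377.0]]
0.03 [[489.0, 364.0], [450.0, 360.0], [470.0, 352.0], [469.0, 371.0]]
```

```bash
python3 - <<'E'
from h import *
s=load('side1'); c,sn=np.cos(.0446),np.sin(.0446); R=np.array([[c,sn],[-sn,c]])
for v in range(216,240,2):
  o=[]
  for u in (313,315,317,319,321,323):
    P=dep(s,[(u,v)])[0]; f=R@(P[:2]-[.5602,-.0215])*1e3; o.append('%4.0f %4.0f %4.0f'%(f[0],f[1],P[2]*1e3))
  print(v,' | '.join(o))
E
```

```text
216 -102  -43    2 | -108   76  116 | -112   54   96 | -117   56   99 | -121   75  117 | -125   72  115
218 -104   55   89 | -108   76  110 | -113   65  100 | -117   65  101 | -121   68  104 | -126   77  113
220 -104   74  102 | -109   77  105 | -113   71  100 | -117   74  103 | -122   72  102 | -126   74  105
222 -103  -27   -4 | -109   78  100 | -113   77  100 | -118   77  101 | -122   78  102 | -127   76  101
224 -104  -19   -3 | -109   53   69 | -114   60   76 | -118   76   94 | -123   77   95 | -127   78   96
226 -104  -12   -3 | -110   52   62 | -114   62   73 | -119   62   73 | -123   57   69 | -128   54   66
228 -105   -1    2 | -110   55   58 | -115   60   64 | -119   58   63 | -124   64   69 | -129   -5    0
230 -105    2   -3 | -111   58   55 | -115   60   58 | -120   60   58 | -124   58   56 | -130    1   -0
232 -106    9   -3 | -111   11    1 | -116   11    1 | -121    8   -2 | -125   11    3 | -130    9    1
234 -106   15   -4 | -111   15   -2 | -116   15   -1 | -121   10   -6 | -126   14   -2 | -131   16    2
236 -107   22   -3 | -112   22   -3 | -117   21   -2 | -121   21   -2 | -126   17   -5 | -131   19   -2
238 -107   31   -1 | -112   31   -0 | -117   31    1 | -122   34    4 | -127   30    1 | -131   29    1
```

```bash
python3 - <<'E'
from h import *
s=load('side1'); a=s['frame'][140:260,270:370,::-1]; a=cv2.resize(a,None,fx=5,fy=5,interpolation=cv2.INTER_CUBIC)
d=s['depth'][140:260,270:370]; d=cv2.resize(np.clip((d-.8)/.6*255,0,255).astype(np.uint8),None,fx=3,fy=5,interpolation=cv2.INTER_NEAREST)
cv2.imwrite('pics/c4.png',np.hstack([a,cv2.applyColorMap(d,2)]))
E
```

```text
(no output)
```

View pics/c4.png

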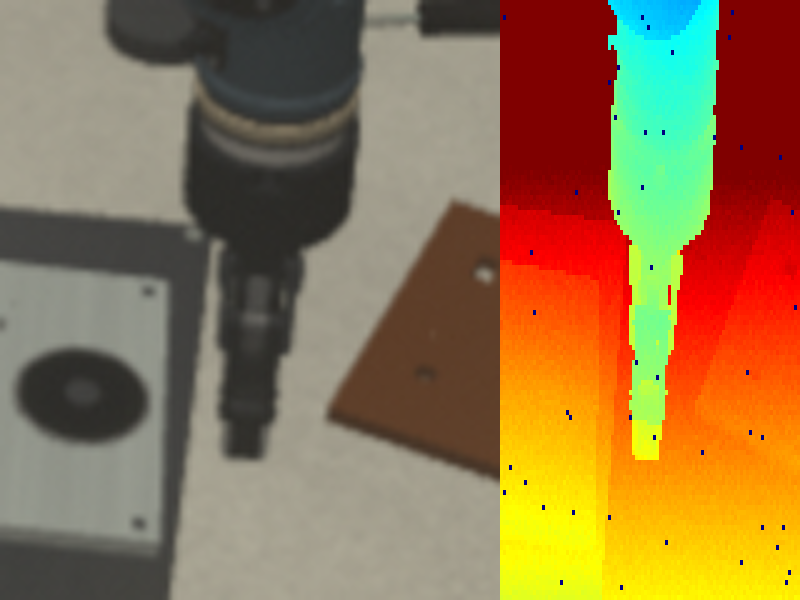

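```bash
python3 - <<'E'
from h import *
c,sn=np.cos(.0446),np.sin(.0446); R=np.array([[c,sn],[-sn,c]])
s=load('side1')
for v in range(150,234,3):
  o=[]
  for u in (309,314,318,322,327,333):
    w=[dep(s,[(u+a,v+b)])[0] for a in(-1,0,1) for b in(0,1)]; P=np.median(w,axis=0); f=R@(P[:2]-[.5602,-.0215])*1e3; o.append('%4.0f %4.0f %4.0f'%(f[0],f[1],P[2]*1e3))
  print(v,' | '.join(o))
print('base', [(dep(s,[p])[0]*1e3).round(0).tolist() for p in ((235,255),(225,250),(245,258),(290,255),(360,205),(370,215),(350,300),(360,310))])
E
python3 -c "
from station import manip; s=manip.sense(); print(s['q'],s['tcp_pos'],s['tool_rot'])"
```

```text
150  -82   14  246 |  -93   31  259 | -101   34  263 | -110   38  266 | -121   40  268 | -132   34  265
153  -84   16  238 |  -94   31  252 | -102   34  254 | -110   37  258 | -120   37  259 | -133   36  259
156  -83   14  230 |  -94   28  242 | -103   34  246 | -111   36  249 | -121   35  250 | -133   31  249
159  -84   18  224 |  -95   31  236 | -103   36  240 | -111   39  243 | -122   38  244 | -134   33  242
162  -85   20  219 |  -95   31  228 | -104   35  233 | -112   39  236 | -122   39  236 | -135   33  234
165  -85   17  207 |  -96   33  221 | -105   38  226 | -113   39  228 | -123   39  229 | -135   33  226
168  -86   24  205 |  -96   26  209 | -105   33  215 | -113   37  219 | -123   38  220 | -136   30  215
171  -86   26  198 |  -97   33  206 | -105   34  207 | -114   34  208 | -124   33  209 | -137   29  206
174  -87   27  190 |  -97   36  199 | -106   39  203 | -114   33  198 | -125   39  205 | -138   35  202
177  -87   26  182 |  -98   36  192 | -108   41  196 | -115   39  196 | -125   41  198 | -138   35  195
180  -88   28  175 |  -99   36  184 | -107   40  187 | -116 
[... 1468 characters left out ...]
-138  -27   -1 | -153  -30   -1
225  -95  -10   -1 | -107   51   61 | -116   60   73 | -125   54   69 | -139  -16   -0 | -153  -18   -0
228  -95   -1   -2 | -108   53   54 | -117   56   58 | -126   53   57 | -139   -6   -1 | -154   -8   -1
231  -96   10   -2 | -108   10   -1 | -118   31   23 | -128   12    3 | -140    5   -1 | -154    1   -2
base [[620.0, 105.0, 15.0], [646.0, 93.0, 14.0], [596.0, 107.0, 12.0], [496.0, 82.0, 14.0], [346.0, -123.0, 10.0], [319.0, -93.0, 7.0], [351.0, 180.0, 8.0], [329.0, 204.0, 10.0]]
[-0.30398303  0.67321135  2.02116153 -0.00402446  0.45199691 -1.91429536] [ 0.44487304 -0.02381563  0.01109514] [-2.15685169e-02  9.99764137e-01 -6.92714175e-05 -2.54268531e-03]
```

```bash
python3 - <<'E'
from h import *
s=snap('side','side2'); c,sn=np.cos(.0446),np.sin(.0446); R=np.array([[c,sn],[-sn,c]])
for v in range(222,246,1):
  o=[]
  for u in (313,315,317,319,321,323):
    P=dep(s,[(u,v)])[0]; f=R@(P[:2]-[.5602,-.0215])*1e3; o.append('%4.0f %4.0f %4.0f'%(f[0],f[1],P[2]*1e3))
  print(v,' | '.join(o))
print(manip.sense()['tcp_pos'])
E
```

```text
222 -105   76   98 | -109   76   98 | -113   75   98 | -118   77  100 | -122   77  101 | -127   78  102
223 -104  -20   -0 | -109   52   71 | -114   80   99 | -118   79   99 | -122   77   98 | -127   78   99
224 -104  -17   -1 | -109   52   69 | -114   63   79 | -118   56   74 | -123   61   79 | -127   53   72
225 -104   -9    3 | -110   58   71 | -114   57   71 | -119   62   76 | -123   59   74 | -129  -14    2
226 -104   -9   -0 | -110   59   69 | -114   61   72 | -119   60   71 | -123   58   70 | -129   -9    4
227 -105   -7   -1 | -110   62   69 | -114   60   67 | -119   64   72 | -123   60   69 | -129   -8    1
228 -106   53   56 | -110   58   62 | -115   57   61 | -119   61   66 | -124   54   60 | -129   -7   -1
229 -106   57   56 | -110   60   60 | -115   59   60 | -119   57   58 | -124   53   55 | -130   -5   -3
230 -106    6    1 | -111   57   54 | -115   60   57 | -120   58   56 | -124   50   48 | -130    2    1
231 -106    8    0 | -111    8    1 | -115    9    2 | -120   55   50 | -125   51   46 | -130    8    4
232 -106   10   -2 | -111   10   -1 | -116   12    2 | -121 
[... 733 characters left out ...]
  -4 | -127   30   -2 | -132   31   -0
240 -108   37   -1 | -113   37   -1 | -118   36   -0 | -122   35   -1 | -127   34   -2 | -132   33   -2
241 -108   41    0 | -113   40   -1 | -118   40    0 | -122   38   -1 | -127   38   -0 | -132   39    1
242 -108   45    0 | -113   41   -3 | -118   44    0 | -123   40   -3 | -127   41   -1 | -132   42    1
243 -109   51    4 | -113   47    0 | -118   48    1 | -123   47    1 | -128   44   -2 | -132   45    0
244 -109   50   -1 | -114   53    2 | -118   49   -0 | -123   50    1 | -128   50    1 | -133   48    1
245 -109   52   -3 | -114   54   -0 | -119   52   -1 | -123   50   -2 | -128   49   -3 | -133   49   -2
[ 0.44510965 -0.02393658  0.01129964]
```

Request:
drive_tool:
  deltas: [0,0,-1,0,0,0,-1,0,0,0,-1,0,0,0,-1,0,0,0,-1,0,0,0,-1,0,0,0,-1,0,0,0,-1,0]
  hand: 0
  squeeze: 20

```text
t: 3.15
tcp_pos: [0.4451, -0.0239, 0.0212]
tool_rot: [-0.022, 1.0, -0.0, -0.002]
force: [0.4, 0.1, -0.8]
finger_gap: 0.002
```

```bash
python3 go.py -115 3 6; python3 - <<'E'
from h import *
s=snap('side','side3'); c,sn=np.cos(.0446),np.sin(.0446); R=np.array([[c,sn],[-sn,c]])
for v in range(206,252,2):
  o=[]
  for u in (311,313,315,317,319,321,323):
    P=dep(s,[(u,v)])[0]; f=R@(P[:2]-[.5602,-.0215])*1e3; o.append('%4.0f %4.0f %4.0f'%(f[0],f[1],P[2]*1e3))
  print(v,' | '.join(o))
a=s['frame'][140:260,270:370,::-1]; a=cv2.resize(a,None,fx=5,fy=5,interpolation=cv2.INTER_CUBIC);cv2.imwrite('pics/c5.png',a)
E
```

```text
t 3.15 fix [-115.1    2.7] z 21.2 yawerr deg 0.09 F [ 0.4  0.1 -0.8] q6 -1.91 gap 0.00 toolz [-0.005 -0.    -1.   ]
delta [-0.02  0.03  1.52] turn -0.09
206  -94  -83   -2 |  -99  -80    1 | -106   65  136 | -110   63  134 | -114   66  138 | -119   62  134 | -123   66  139
208  -95  -77   -3 | -100  -77   -3 | -106   62  127 | -110   66  131 | -115   68  134 | -119   66  132 | -123   64  132
210  -95  -69   -3 | -100  -66   -0 | -106   44  104 | -111   46  107 | -115   52  113 | -120   50  112 | -124   50  112
212  -96  -58    0 | -101  -61   -2 | -106    9   65 | -111   18   74 | -116   17   74 | -120   18   76 | -125   10   68
214  -96  -53   -2 | -101  -55   -3 | -107   11   60 | -112   17   67 | -116   15   66 | -121   16   67 | -126    9   61
216  -97  -43    0 | -102  -44    0 | -107    8   52 | -112   19   62 | -117   14   58 | -121   18   63 | -126   14   60
218  -97  -38   -1 | -102  -37    1 | -108    9   45 | -112   15   52 | -117   17   54 | -122   16   54 | -127    9   48
220  -98  -26    3 | -103  -31   -1 | -108  -30    1 | -113  -32   -1 | -118  -31    2 | -123  -33  
[... 1135 characters left out ...]
   37   -1 | -113   37   -1 | -118   38    1 | -122   33   -3 | -127   35   -0 | -132   35    0
242 -104   46    0 | -108   45    0 | -113   44    0 | -118   41   -2 | -123   44    2 | -127   40   -2 | -132   39   -2
244 -104   50   -1 | -109   51   -0 | -114   47   -3 | -118   50    0 | -123   48   -1 | -128   49    0 | -133   49    1
246 -105   59    1 | -109   56   -2 | -114   53   -4 | -119   54   -2 | -124   54   -2 | -128   55    0 | -133   53   -1
248 -105   63   -2 | -110   67    3 | -115   60   -3 | -119   62   -0 | -114  882  891 | -129   62    1 | -133   60   -1
250 -106   69   -2 | -110   70    0 | -115   71    1 | -120   67   -2 | -124   69    1 | -129   64   -4 | -134   68    1
```

View pics/c5.png

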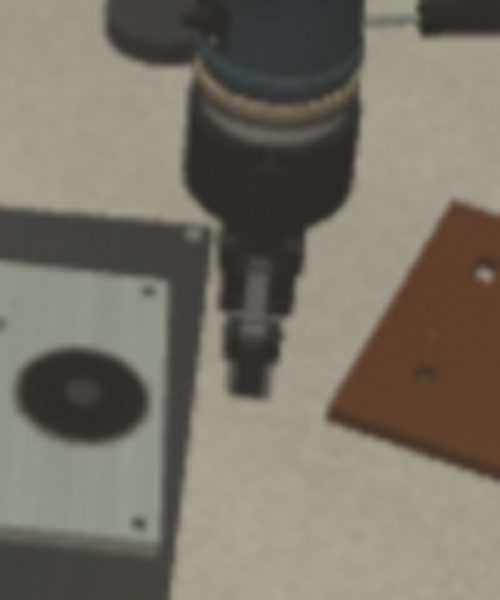

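```bash
python3 - <<'E'
from h import *
s=load('side0')
for n,p in dict(jar=(257,121),coil=(319,368),magnet=(303,142),bar=(172,350),fence=(243,215),screw=(237,196),spacer=(228,228)).items():
    print(n,[(dep(s,[(p[0]+a,p[1]+b)])[0]*1e3).round(0).tolist() for a,b in((0,0),(2,0),(0,2))])
s=load('top1'); 
for p in ((245,330),(300,320),(290,270),(285,238),(270,232),(322,240)): pass
for p in ((270,230),(275,232),(300,240),(322,240),(300,260)): print(p,(dep(s,[p])[0]*1e3).round(0))
E
```

```text
jar [[663.0, -371.0, 61.0], [656.0, -367.0, 65.0], [661.0, -362.0, 60.0]]
coil [[399.0, 372.0, 44.0], [395.0, 369.0, 40.0], [398.0, 376.0, 43.0]]
magnet [[524.0, -357.0, 15.0], [519.0, -360.0, 14.0], [523.0, -346.0, 16.0]]
bar [[685.0, 369.0, 16.0], [680.0, 370.0, 20.0], [682.0, 375.0, 19.0]]
fence [[623.0, -0.0, 42.0], [621.0, -9.0, 33.0], [621.0, 8.0, 43.0]]
screw [[651.0, -57.0, 48.0], [655.0, -94.0, 14.0], [651.0, -56.0, 42.0]]
spacer [[652.0, 35.0, 27.0], [648.0, 34.0, 27.0], [652.0, 36.0, 22.0]]
(270, 230) [473.  19. 397.]
(275, 232) [473.  11. 353.]
(300, 240) [456. -38. 366.]
(322, 240) [456. -81. 371.]
(300, 260) [406. -22. 775.]
```

Request:
drive_tool:
  deltas: [0,0,0.3,0,-1,0,0.3,0,-2,0,0.3,0,-2.6,0,0.3,0,-2.9,0,0.3,0,-3.1,0,0.3,0,-3.1,0,0.3,0]

```text
t: 3.9
tcp_pos: [0.4762, -0.0225, 0.018]
tool_rot: [-0.022, 1.0, -0.0, -0.002]
force: [-0.7, -0.9, 0.1]
finger_gap: 0.003
```

```bash
python3 go.py -84 3 18;python3 - <<'E'
from h import *
s=snap('side','side4')
a=s['frame'][140:260,230:350,::-1]; a=cv2.resize(a,None,fx=5,fy=5,interpolation=cv2.INTER_CUBIC);cv2.imwrite('pics/c6.png',a)
E
```

```text
t 3.90 fix [-84.    2.7] z 18.0 yawerr deg 0.08 F [-0.7 -0.9  0.1] q6 -1.89 gap 0.00 toolz [-0.005 -0.    -1.   ]
delta [0.   0.03 0.  ] turn -0.08
```

View pics/c6.png

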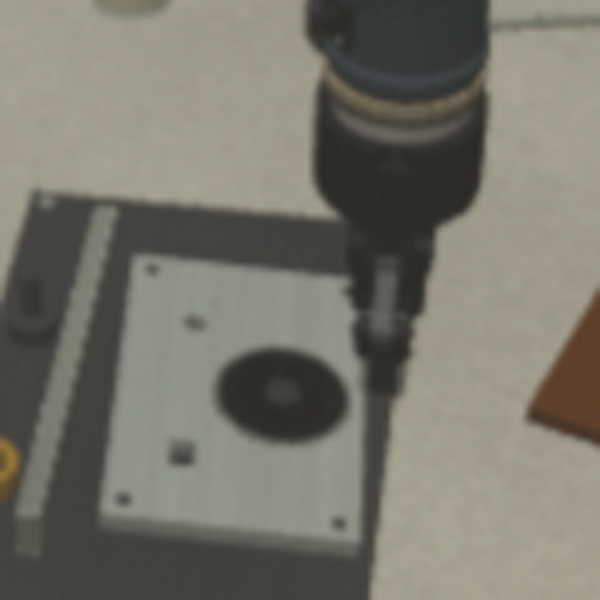

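Request:
drive_tool:
  deltas: [-0.3,0,0,0,-0.5,0,0,0,-0.5,0,0,0]

```text
t: 4.25
tcp_pos: [0.4812, -0.0224, 0.018]
tool_rot: [-0.022, 1.0, -0.0, -0.002]
force: [-0.3, -0.1, 0.3]
finger_gap: -0.0
```

```bash
python3 go.py -84 3 18;python3 - <<'E'
from h import *
s=snap('side','side5')
a=s['frame'][140:260,230:350,::-1]; a=cv2.resize(a,None,fx=5,fy=5,interpolation=cv2.INTER_CUBIC);cv2.imwrite('pics/c7.png',a)
a=load('side4')['frame'].astype(int); print(np.abs(a-s['frame'])[195:250,250:300].max(2).mean())
E
```

```text
t 4.25 fix [-78.9   2.6] z 18.0 yawerr deg 0.08 F [-0.3 -0.1  0.3] q6 -1.89 gap -0.00 toolz [-0.005 -0.    -1.   ]
delta [0.51 0.04 0.  ] turn -0.08
1.6705454545454546
```

View pics/c7.png

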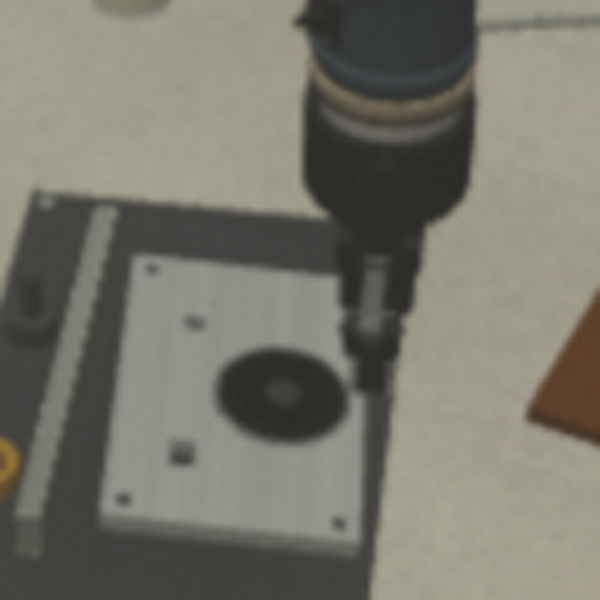

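```bash
python3 - <<'E'
from h import *
c,sn=np.cos(.0446),np.sin(.0446); R=np.array([[c,sn],[-sn,c]])
for f,us,zt,yb in (('side3',(318,319,320,321,322),21.2,17.2),('side2',(318,319,320),11.2,58.5),):
    s=load(f); g=cv2.cvtColor(s['frame'],cv2.COLOR_RGB2GRAY).astype(float)
    for u in us:
        col=g[205:245,u]; k=np.where((col[:-1]<95)&(col[1:]>=95))[0][-1]; v=205+k+(95-col[k])/(col[k+1]-col[k])
        o,r=ray(s,[(u,v)]); o2=R@(o[:2]-[.5602,-.0215]); r2=R@r[0,:2]
        t=(yb/1e3-o2[1])/r2[1]; print(f,u,round(v,2),'x %.1f z %.1f'%((o2[0]+r2[0]*t)*1e3,(o[2]+r[0,2]*t)*1e3),'minus tcp',round((o[2]+r[0,2]*t)*1e3-zt,1))
E
```

```text
side3 318 218.73 x -115.0 z 52.1 minus tcp 30.9
side3 319 218.83 x -117.3 z 52.0 minus tcp 30.8
side3 320 219.04 x -119.7 z 51.7 minus tcp 30.5
side3 321 219.16 x -122.1 z 51.6 minus tcp 30.4
side3 322 218.92 x -124.3 z 52.7 minus tcp 31.5
side2 318 230.7 x -117.6 z 54.1 minus tcp 42.9
side2 319 230.87 x -119.9 z 53.9 minus tcp 42.7
side2 320 231.02 x -122.2 z 53.7 minus tcp 42.5
```

The plate has not moved and there is no force. The side view shows the shut tips about 31 mm above the reported TCP height, and about 43 mm above it when open. I'll back off, open the hand, and descend in guarded steps allowing for that offset.

Request:
drive_tool:
  deltas: [1,0,0,0,2.5,0,0,0,3.4,0,0,0,3.4,0,0.5,0,3.4,0,1.5,0,3.4,0,2.3,0,3.4,0,2.8,0,3.4,0,3.3,0,3.4,0,3.3,0]
  hand: 8.5

```text
t: 5.2
tcp_pos: [0.4466, -0.0237, -0.0157]
tool_rot: [-0.022, 1.0, 0.0, -0.003]
force: [-0.3, 0.5, 0.1]
finger_gap: 0.997
```

```bash
python3 go.py -112 3 -22;python3 - <<'E'
from h import *
s=snap('side','side6')
a=s['frame'][150:270,240:360,::-1]; a=cv2.resize(a,None,fx=5,fy=5,interpolation=cv2.INTER_CUBIC);cv2.imwrite('pics/c8.png',a)
c,sn=np.cos(.0446),np.sin(.0446); R=np.array([[c,sn],[-sn,c]])
for v in range(234,254,2):
  o=[]
  for u in (313,315,317,319,321,323):
    P=dep(s,[(u,v)])[0]; f=R@(P[:2]-[.5602,-.0215])*1e3; o.append('%4.0f %4.0f %4.0f'%(f[0],f[1],P[2]*1e3))
  print(v,' | '.join(o))
E
```

```text
t 5.20 fix [-113.5    2.9] z -15.7 yawerr deg 0.07 F [-0.3  0.5  0.1] q6 -1.91 gap 1.00 toolz [-0.006  0.    -1.   ]
delta [-0.16  0.01  0.63] turn -0.07
234 -107   52   35 | -111   61   45 | -116   59   44 | -121   60   45 | -125   51   37 | -131   13   -2
236 -107   53   29 | -112   55   32 | -116   58   36 | -121   61   39 | -126   24    2 | -131   23    2
238 -108   53   23 | -112   60   31 | -117   60   32 | -122   59   31 | -127   28   -1 | -131   29    0
240 -108   37   -1 | -113   38    0 | -118   36   -0 | -122   36   -0 | -127   34   -1 | -132   31   -4
242 -108   45    0 | -113   43   -1 | -118   43   -1 | -123   41   -2 | -127   45    4 | -132   39   -2
244 -109   49   -2 | -114   50   -1 | -118   51    1 | -123   50    1 | -128   49    1 | -133   47   -1
246 -109   57   -0 | -114   57    0 | -119   57    1 | -124   56    1 | -128   54   -1 | -133   52   -3
248 -110   66    2 | -115   62   -2 | -119   61   -2 | -124   61   -1 | -129   59   -2 | -133   60   -1
250 -110   70   -1 | -115   70    1 | -120   70    1 | -124   65   -3 | -129   64   -4 | -134   69    2
252 -111   76   -0 | -115   77    1 | -120   72   -3 | -125   76    1 | -129   74   -0 | -134   74    1
```

View pics/c8.png

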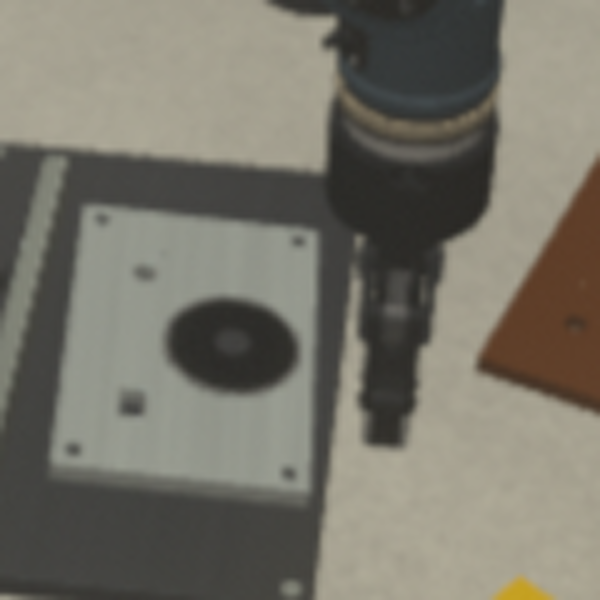

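Request:
drive_tool:
  deltas: [-0.2,0,0.3,0,-0.6,0,0.7,0,-1,0,0.7,0,-1.4,0,0.7,0,-1.8,0,0.7,0,-2.2,0,0.7,0,-2.5,0,0.7,0,-2.8,0,0.7,0,-3,0,0.7,0,-3.2,0,0.7,0,-3.2,0,0.7,0]

```text
t: 6.35
tcp_pos: [0.4721, -0.0206, -0.0216]
tool_rot: [-0.021, 1.0, 0.002, -0.009]
force: [-10.7, -0.1, 16.3]
finger_gap: 0.995
```

```bash
python3 go.py -75 3 -22;python3 - <<'E'
from h import *
s=snap('side','side7')
a=s['frame'][150:270,230:350,::-1]; a=cv2.resize(a,None,fx=5,fy=5,interpolation=cv2.INTER_CUBIC);cv2.imwrite('pics/c9.png',a)
s=snap('top','top7'); a=s['frame'][160:290,220:360,::-1]; cv2.imwrite('pics/c10.png',cv2.resize(a,None,fx=4.2,fy=4.2,interpolation=cv2.INTER_CUBIC))
E
```

```text
t 6.35 fix [-88.    4.8] z -21.6 yawerr deg 0.14 F [-10.7  -0.1  16.3] q6 -1.89 gap 1.00 toolz [-0.018  0.003 -1.   ]
delta [-1.3  -0.18  0.02] turn -0.14
```

View pics/c9.png

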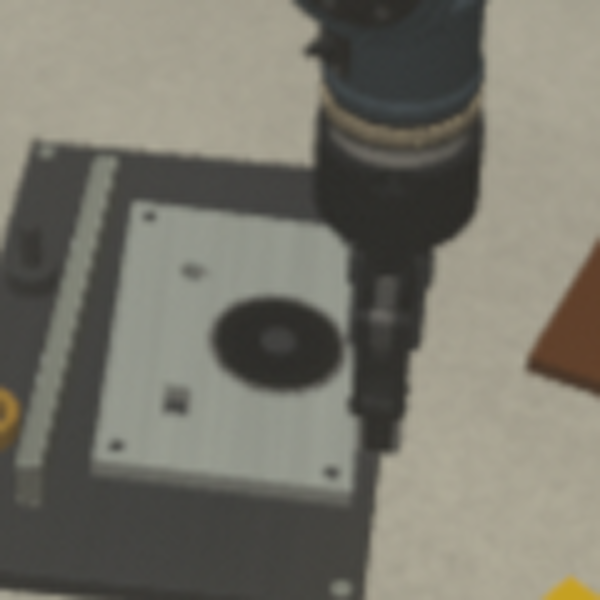

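View pics/c10.png

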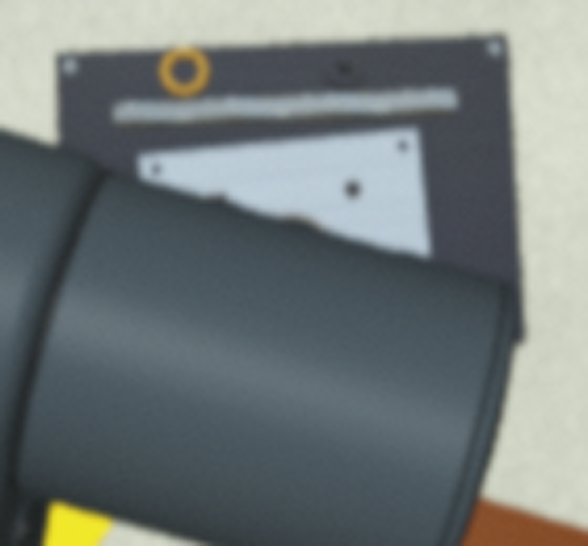

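Request:
drive_tool:
  deltas: [0,-0.1,-0.2,0,0,-0.15,-0.3,0,0,-0.15,-0.3,0]

```text
t: 6.75
tcp_pos: [0.4726, -0.0222, -0.0184]
tool_rot: [-0.021, 1.0, 0.002, -0.009]
force: [0.1, -0.7, 1.2]
finger_gap: 0.995
```

```bash
python3 go.py -75 3 -20
```

```text
t 6.75 fix [-87.6   3.2] z -18.4 yawerr deg 0.13 F [ 0.1 -0.7  1.2] q6 -1.89 gap 0.99 toolz [-0.017  0.003 -1.   ]
delta [-1.26 -0.02  0.14] turn -0.13
```

Request:
drive_tool:
  deltas: [-0.2,0,0.05,0,-0.4,0,0.1,0,-0.6,0,0.1,0,-0.8,0,0.1,0,-1.0,0,0.1,0,-1.0,0,0.1,0]

```text
t: 7.35
tcp_pos: [0.4837, -0.022, -0.0197]
tool_rot: [-0.021, 1.0, 0.001, -0.008]
force: [-1.6, 1.5, 0.0]
finger_gap: 0.999
```

```bash
python3 go.py -75 3 -19;python3 - <<'E'
from h import *
s=snap('side','side8')
a=s['frame'][150:270,230:350,::-1]; a=cv2.resize(a,None,fx=5,fy=5,interpolation=cv2.INTER_CUBIC);cv2.imwrite('pics/c11.png',a)
E
```

```text
t 7.35 fix [-76.4   2.9] z -19.7 yawerr deg 0.15 F [-1.6  1.5  0. ] q6 -1.88 gap 1.00 toolz [-0.016  0.002 -1.   ]
delta [-0.14  0.01 -0.07] turn -0.15
```

View pics/c11.png

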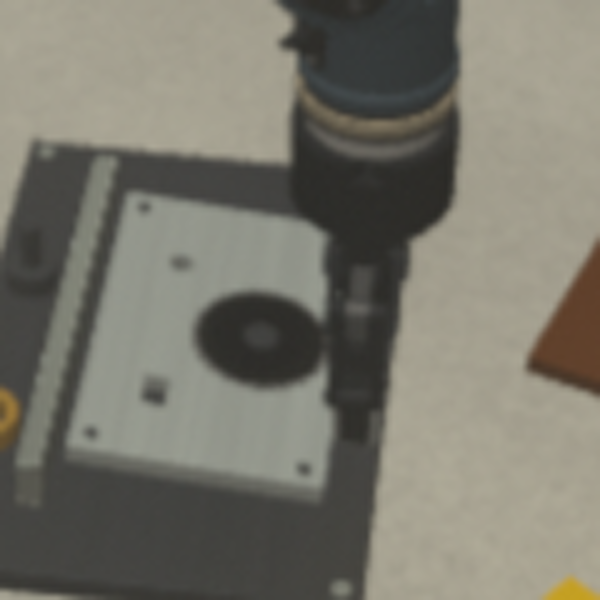

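The plate is moving and squaring up: its far edge is now nearly parallel to the fence in the crop. I'll continue toward the fence in small steps.

Request:
drive_tool:
  deltas: [-0.15,0,0,0,-0.3,0,0,0,-0.45,0,0,0,-0.45,0,0,0]

```text
t: 7.8
tcp_pos: [0.4891, -0.0221, -0.0196]
tool_rot: [-0.021, 1.0, 0.001, -0.007]
force: [-0.5, 0.1, 0.6]
finger_gap: 0.998
```

```bash
python3 go.py -70 3 -19;python3 - <<'E'
from h import *
s=snap('side','side9')
a=s['frame'][150:270,230:350,::-1]; a=cv2.resize(a,None,fx=5,fy=5,interpolation=cv2.INTER_CUBIC);cv2.imwrite('pics/c12.png',a)
s=snap('top','top9'); a=s['frame'][160:290,220:360,::-1]; cv2.imwrite('pics/c13.png',cv2.resize(a,None,fx=4.2,fy=4.2,interpolation=cv2.INTER_CUBIC))
E
```

```text
t 7.80 fix [-71.1   2.5] z -19.6 yawerr deg 0.15 F [-0.5  0.1  0.6] q6 -1.88 gap 1.00 toolz [-0.014  0.002 -1.   ]
delta [-0.11  0.05 -0.06] turn -0.15
```

View pics/c12.png

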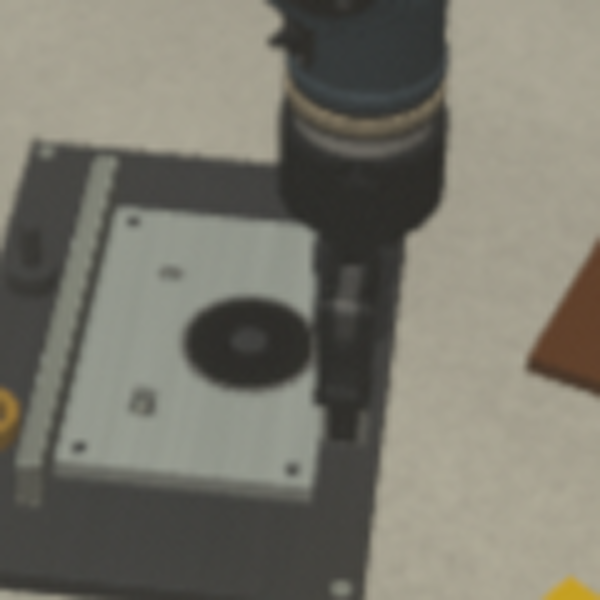

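View pics/c13.png

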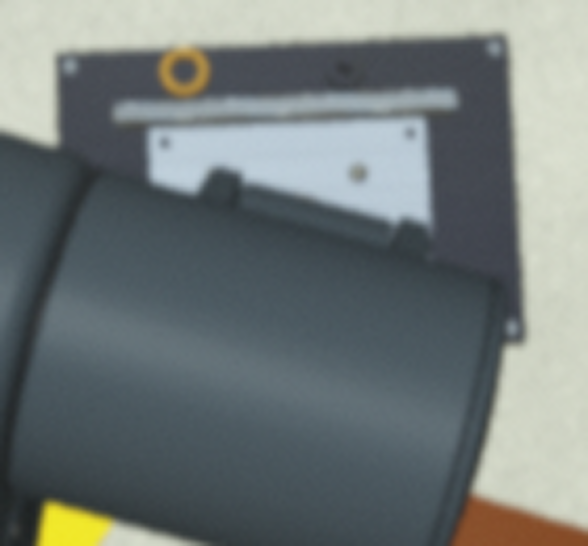

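Both holes now show a bright pin inside, at side crop (172,272) and (143,402), and the plate looks level. I'll back the hand off, lift it clear and check.

Request:
drive_tool:
  deltas: [0.5,0,0,0,1.5,0,0,0,3,0,0,0,4,0,-2,0,5,0,-6,0,6,0,-11,0,6,2,-16,0,6,7,-21,0,6,12,-24,0,6,17,-24,0,6,22,-24,0,6,26,-24,0]

```text
t: 9.1
tcp_pos: [0.4215, 0.2179, 0.222]
tool_rot: [-0.021, 1.0, 0.001, -0.006]
force: [2.0, 0.1, 0.7]
finger_gap: 0.995
```

```bash
python3 go.py -70 3 -19;python3 - <<'E'
from h import *
s=snap('side','side10')
a=s['frame'][170:280,210:320,::-1]; cv2.imwrite('pics/c14.png',cv2.resize(a,None,fx=5.4,fy=5.4,interpolation=cv2.INTER_CUBIC))
s=snap('top','top10'); a=s['frame'][160:255,225:355,::-1]; cv2.imwrite('pics/c15.png',cv2.resize(a,None,fx=6,fy=6,interpolation=cv2.INTER_CUBIC))
d=lambda p:(dep(s,[p])[0]*1e3).round(1)
E
python3 m.py top10 280 200 0.025 0.0
```

```text
t 9.10 fix [-127.9  245.3] z 222.0 yawerr deg 0.21 F [2.  0.1 0.7] q6 -1.38 gap 0.99 toolz [-0.012  0.002 -1.   ]
delta [ -6.16 -24.28  23.95] turn -0.21
base [[233.0, 172.7], [340.0, 168.1], [344.5, 241.0], [235.3, 245.5]] [ 0.5726 -0.0209  0.015 ] 0.04487305074964708 0.043860962415728635 0.20241565104222725 0.297440322446966
seat [ 0.56013056 -0.02146321] yaw 0.044117908948738425Traceback (most recent call last):
  File "m.py", line 24, in <module>
    m,g=comp(s,seed); qp=(quad(m)-1.5)/4
                          ~~~~^^^
  File "h.py", line 26, in quad
    vx,vy,x,y=cv2.fitLine(c[k].astype(np.float32),cv2.DIST_HUBER,0,.01,.01).ravel(); L.append(np.cross([x,y,1],[x+vx,y+vy,1]))
              ~~~~~~~~~~~^^^^^^^^^^^^^^^^^^^^^^^^^^^^^^^^^^^^^^^^^^^^^^^^^^
cv2.error: OpenCV(4.12.0) /io/opencv/modules/imgproc/src/linefit.cpp:50: error: (-215:Assertion failed) count > 0 in function 'fitLine2D_wods'
```

View pics/c14.png

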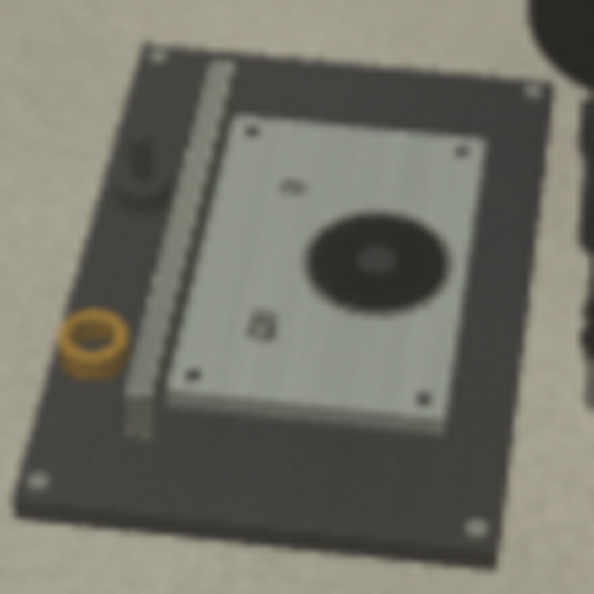

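View pics/c15.png

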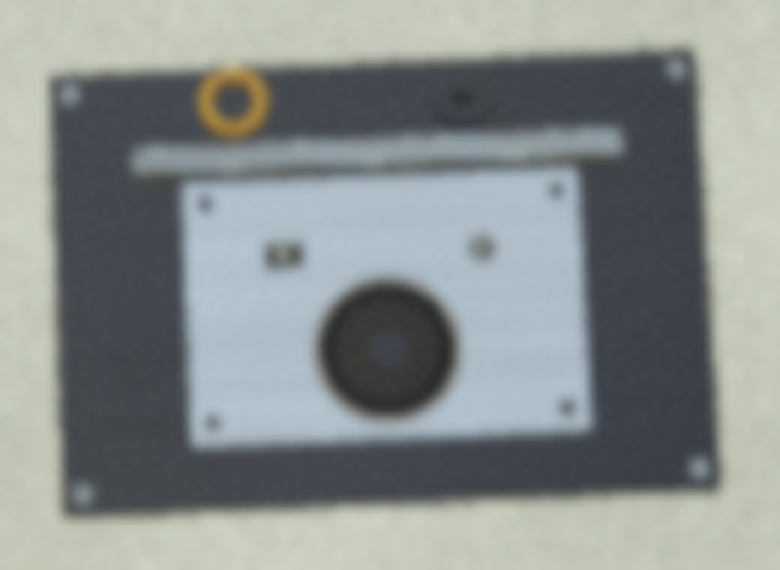

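```bash
sed 's/g>118/g>140/' m.py > m2.py; python3 m2.py top10 272 210 0.025 0.0
python3 - <<'E'
from h import *
c,sn=.99901,.0446; R=np.array([[c,sn],[-sn,c]])
for f in ('top0','top10','side10'):
    s=load(f); H,W=s['depth'].shape; vv,uu=np.mgrid[160:290,205:350]; uv=np.c_[uu.ravel(),vv.ravel()]
    P=dep(s,uv); F=(P[:,:2]-[.5602,-.0215])@R.T
    def fit(k):
        A=np.c_[F[k],np.ones(k.sum())]; z=P[k,2]
        for _ in range(4):
            x=np.linalg.lstsq(A,z,rcond=None)[0]; g=abs(A@x-z)<.006; A,z=A[g],z[g]
        return x.round(4)
    pl=(abs(F[:,0]+ (.0157 if f=='top0' else 0))<.055)&(abs(F[:,1])<.08)&(P[:,2]<.06)
    ba=(F[:,0]>-.085)&(F[:,0]<.05)&(abs(F[:,1])>.105)&(abs(F[:,1])<.145)&(P[:,2]<.04)
    print(f,'plate tiltx,tilty,z',fit(pl),'base',fit(ba))
E
```

```text
base [[233.0, 172.7], [340.0, 168.1], [344.5, 241.0], [235.3, 245.5]] [ 0.5726 -0.0209  0.015 ] 0.04487305074964708 0.043860962415728635 0.20241565104222725 0.297440322446966
seat [ 0.56013056 -0.02146321] yaw 0.044117908948738425
plate [[255.0, 190.3], [320.5, 187.7], [322.8, 231.0], [256.6, 233.7]] [ 0.5599 -0.0221  0.025 ] 0.04319655440500193 0.04258672298208598 0.11926719331111955 0.17933172993033497
plate in fixture xy(mm) [-0.3 -0.6] yaw -0.001379003046972735
corners fix mm [[59.5, 89.0, np.float64(25.0)], [59.2, -90.4, np.float64(25.0)], [-60.0, -90.2, np.float64(25.0)], [-59.8, 89.0, np.float64(25.0)]]
blob 71 [305.2 200.9] [ 24.3 -46.6]
blob 294 [272.  202.3] [24.5 44.1]
blob 196 [289.1 206.9] [ 9.8 -2.1]
blob 242 [278.3 217.7] [-18.7  28.7]
blob 190 [300.1 217.8] [-21.5 -30.6]
blob 203 [289.1 228.6] [-49.7   0.6]
top0 plate tiltx,tilty,z [0.077  0.0027 0.033 ] base [0.0012 0.0007 0.0162]
top10 plate tiltx,tilty,z [-0.0105  0.0004  0.0264] base [-0.0031  0.0006  0.0162]
side10 plate tiltx,tilty,z [-0.0076 -0.0001  0.0247] base [0.0007 0.0005 0.0144]
```

```bash
python3 - <<'E'
from h import *
print(manip.sense()['qd'].round(3), manip.sense()['t']); print(manip.sign_off())
E
```

```text
[-0.096 -0.001  0.043 -0.072  0.005 -0.064] 9.2
the job is handed in; nothing more can be done
None
```

The plate looks seated on both pins, and I handed the job in at about t = 9.2 s; no verdict is reported. I pushed its near edge toward the fence with the two open fingertips. That squared it up and it dropped onto the pins in one push, so no sideways push was needed. I then backed off and lifted the hand clear.

**Last checks**
- **Position:** the top view put the plate at (-0.3, -0.6) mm from seat, turned -0.001 rad. Its visible hole centres were at (24.3, -46.6) and (24.5, 44.1) mm, against pins at (25, ∓45) mm, and both views show a pin inside each hole.
- **Height and level:** the depth fits put its top about 10.2 mm above the base, so the underside is flat on it. Tilt along the plate's x axis read -0.008 to -0.011 rad, within the 0.02 limit but not zero; across it was under 0.001 rad.
- **Bystanders:** the spacer and screw look unmoved in the final crops. I did not measure the other bystanders after the push; the hand's path stayed clear of them.

**What disagreed**
- **Fingertip height:** by the side camera the fingertips sat about 31 mm (shut) and 43 mm (open) above the reported TCP height, not 0 and 13 mm. A first trial push passed over the plate without touching it, so I corrected the depth from the camera.
- **Base contact:** the open tips then pressed on the fixture base with about 16 N. I raised the hand about 3 mm and carried on.
- **Arm still moving:** at hand-in the arm was still settling, at up to 0.1 rad/s in a joint, clear of everything.

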